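# Lay the parts of the next job on their outlined foam pads

## Task

Lay out the kit for the next job: put the finned heat sink, the flux jar, the black tape roll and the small coaxial attenuator each on the foam pad whose light outline has its shape. Each must lie flat and upright in the middle of its outline, with the heat sink square to its outline and the attenuator along its bar. Do not disturb the multimeter or the yellow tape roll.

Things in the scene. Friction and masses are not known exactly. Their poses are not given: they have to be found in the camera images.
- heat_sink: Loose finned aluminium heat sink, 42 x 42 mm, 23 mm tall, about 80 g: a base 5 mm thick with thin upright fins on it. Origin at the centre of its underside. The fins run along its y; they end flush with the base at y = -21 and +21 mm, so it is well gripped along y, pressing on the ends of all fins. The outer fins stand at x = -18 and +18 mm. Goes on pad_square, any of the four ways round.
- flux_jar: Loose small round jar, white body 40 mm in diameter, 26 mm high, with a green closed cap 45 mm in diameter above it, 38 mm tall in all, about 80 g. Origin at the centre of its underside, z up. Gripped across the cap from any side. Goes on pad_disc.
- tape_black: Loose roll of black tape lying flat, 54 mm outer diameter, open hole of about 25 mm, 19 mm tall, about 60 g. Origin at the centre of its underside. Gripped across its outside from any side. Goes on pad_ring.
- attenuator: Loose small coaxial attenuator lying on the bench, black barrel with a silver and a gold end: 38 mm long along its y, 13 mm thick, about 20 g. Origin below its middle, on its underside; z up. It does not roll. Gripped across the barrel, along its x, where it is 10 to 13 mm wide. Goes on pad_bar, either way round.
- pad_square: Square of dark foam, 76 x 76 mm and 5 mm thick, fixed to the bench, flat on it; its light grey outline is a plain square of 44 mm, parallel to the pad's edges. Origin at the centre of the underside (z = 0), so its top lies 5 mm above the origin; x and y run along its edges. Pad for the heat sink. (Left of all the pads, beyond about y = 0.35 m, stands a tall fixed drawer cabinet: cross it only with the fingertips at 0.4 m or higher, or keep clear.)
- pad_disc: Square of dark foam, 76 x 76 mm and 5 mm thick, fixed to the bench, flat on it; its light grey outline is a full disc of 48 mm diameter. Origin at the centre of the underside (z = 0), so its top lies 5 mm above the origin; x and y run along its edges. Pad for the flux jar.
- pad_ring: Square of dark foam, 76 x 76 mm and 5 mm thick, fixed to the bench, flat on it; its light grey outline is a ring of 56 mm outer and 25 mm inner diameter. Origin at the centre of the underside (z = 0), so its top lies 5 mm above the origin; x and y run along its edges. Pad for the black tape roll.
- pad_bar: Square of dark foam, 76 x 76 mm and 5 mm thick, fixed to the bench, flat on it; its light grey outline is a narrow bar of 15 x 42 mm. Origin at the centre of the underside (z = 0), so its top lies 5 mm above the origin; x and y run along its edges. The bar's long side runs along y. Pad for the attenuator.
- multimeter: Bystander, loose: hand multimeter with a grey rubber boot, 182 x 88 mm, 52 mm tall, lying behind the work with its long side (its x) across the bench. Origin at the centre of its underside. Not to be disturbed.
- tape_yellow: Bystander, loose: larger roll of yellow tape lying flat, 76 mm in diameter, 18 mm tall, behind the work. Origin at the centre of its underside. Has no pad and is not to be disturbed.
Mind the look-alikes: they are no part of the job. Several things look just like the tape_black: the one meant starts farthest from the robot's base. There is more than one size of the flux_jar; the one meant has the size given above.

How it is judged:
At the end, for the whole second after the job is handed in: Each of the four rests upright (0.15 rad) on the foam of its own pad, within 12 mm of the outline's middle, released and at rest; heat sink (any of four ways round) and attenuator (either way) turned within 0.26 rad of their outlines (horizontal distance between heat_sink and pad_square below 0.012 m and z of heat_sink in the frame of pad_square between 0.002 and 0.008 m and angle between each of heat_sink, flux_jar, tape_black, attenuator's own z axis and vertical below 0.15 rad and linear speed of each of heat_sink, flux_jar, tape_black, attenuator below 0.02 m/s and horizontal distance between flux_jar and pad_disc below 0.012 m and z of flux_jar in the frame of pad_disc between 0.002 and 0.008 m and horizontal distance between tape_black and pad_ring below 0.012 m and z of tape_black in the frame of pad_ring between 0.002 and 0.008 m and horizontal distance between attenuator and pad_bar below 0.012 m and z of attenuator in the frame of pad_bar between 0.002 and 0.008 m and (angle between the x axis of heat_sink and the x axis of pad_square, either way round below 0.26 rad or angle between the x axis of heat_sink and the y axis of pad_square, either way round below 0.26 rad) and angle between the y axis of attenuator and the y axis of pad_bar, either way round below 0.26 rad); the robot touches nothing.
It fails at once if the multimeter is moved more than 15 mm (distance of multimeter from where it was at the start of the episode above 0.015 m).
It fails at once if the yellow tape roll is moved more than 15 mm (distance of tape_yellow from where it was at the start of the episode above 0.015 m).
It also fails if it takes over 96 s, if anything falls off the work surface, if the arm or the gripper's body presses on something with over 40 N, if the wrist force passes 120 N, or if a joint passes its speed limit or range.

## Robot

A 7-joint arm with a two-finger parallel gripper is mounted at the origin on a cart in front of the work surface, level with it; the furniture and walls round the work are solid. World frame = base frame: x ahead of the robot, y to its left, z up, the work surface at z = 0. Lengths are in m, angles in rad, forces in N, time in s.
With the tool pointing down it reaches from about 0.4 to 0.85 m from the base axis. Payload 4.5 kg.
Tool frame: the origin (TCP) lies between the finger pads; the fingertips stand 11 mm ahead of it and the grasp point (between the pads) lies 8 mm behind it (r.nose_length is the distance from the TCP to the fingertips, in m); z points along the fingers, y is the line along which they close (so a half turn about z gives the same grasp; the last joint's range is limited). The gripper opens to 88 mm and grips with 3 to 60 N. Pads are 18 mm wide; open, the fingers measure 123 mm over their backs; the gripper's body (75 mm by 187 mm) begins 45 mm behind the grasp point.
Start: joints at [-1.139, 0.689, -0.195, 1.565, 0.157, 0.902, -0.215], TCP at [0.242, 0.576, 0.25] pointing down, gripper open.
Joint ranges: [-3.01, 3.01], [-0.46, 2.08], [-1.47, 1.51], [0.13, 2.56], [-1, 4.14], [0.04, 2.09], [-2.66, 2.66]. Speed limits (rad/s): [2.57, 2.57, 3.14, 3.14, 3.14, 3.14, 3.14].

## Interface

Orientations are given as a unit quaternion [x, y, z, w].
In Python, from plant import get_state, snapshot, camera_model, r gives the robot as it stands.
- The arm moves only by the shell command python3 -m inch 'ROWS' [FORCE]. ROWS is text: rows parted by semicolons, each of 7 numbers parted by spaces: the opening, from -1 (shut) to 1 (fully open), then the shift along the tool's x, y, z in m, then the turn, a rotation vector about the tool's x, y, z in rad. A call has 1 to 20 rows; each row shifts and turns the commanded pose from where the row before left it, along the tool's axes as they then stand; what a row does not reach is not made up. A row lasts 1/12 s, in which the tool goes at most 41.7 mm and 7.16 degrees, less where a joint would pass 70% of its speed; a pose out of reach is approached as far as the arm can. A call is refused whole if a number of a shift passes 0.0417 or a number of a turn 0.125, either way. A call with a gripper value outside its range is refused whole. The fingers move at their own pace and stop on an object; FORCE is the grip in N (left out, the last holds). Time passes only in rows, so rows that do not move let the fingers close. It gives the time, the measured TCP pose, the force, the opening and the grip force at its end, in the units of the state.
- get_state(): the state, without advancing time (a new reading comes with each control period).
- snapshot(name): name is "scene" or "top"; returns (picture, depth): 400x640x3 uint8, red, green, blue; 400x640 float32, m along the optical axis (not along the pixel's ray), 0 where there is no reading.
- camera_model(name): a dict with "intrinsics" (3x3 intrinsics, pixels), "dist" ([k1, k2, p1, p2, k3] as OpenCV has them; the pictures are not rectified), "view" (4x4, takes a point from world to camera coordinates). Camera axes: x right, y down, z forward; pixel columns grow to the right and rows downward; lengths in m; the calibration is good to about 2 mm. A picture is of the moment at which its call begins. camera_model takes no time and is no camera call.
- r.finish_job(): hands the job in; it is judged then, once.
The state is a dict: "clock": time; "q": joint angles; "qd": joint speeds; "joint_torque": joint torques, N m; "tool_pos": TCP position; "eef_rot": TCP orientation; "contact_force": force on the tool from outside, world axes, zero at the start; "moment": the same for the moment, N m; "opening": opening from 0.0 (shut) to 1.0 (fully open); "finger_force": force on a finger pad.
Only numpy, scipy, OpenCV 4.12 (cv2) and the standard library are available. Lean on these libraries where they do the work, as an engineer would, in place of code of your own. Each camera call takes 0.05 s, during which the arm holds its last target. There are 200 camera calls.

## Working session

There is one attempt and no reset: what is moved stays moved. The work goes in short steps, Python scripts to look and compute and a shell command to move; the robot and the scene stay as the last step left them, time stands still between calls to the robot, and variables do not carry over. Pictures are saved under pics/ and viewed, at most 14 in all, crops included, and the job is handed in when it is done.

```bash
ls; mkdir -p pics
python3 - <<'E'
from plant import *
import cv2,numpy as np
for n in("scene","top"):
    p,d=snapshot(n); cv2.imwrite(f"pics/{n}0.png",p[:,:,::-1]); np.save(f"{n}0_d.npy",d)
    c=camera_model(n); print(n,np.round(c["intrinsics"],1).tolist(),c["dist"],np.round(c["view"],3).tolist())
s=get_state();print({k:np.round(v,3).tolist() for k,v in s.items()})
E
```

```text
pics
scene [[369.7, 0.0, 325.1], [0.0, 369.7, 202.7], [0.0, 0.0, 1.0]] [0.00670028 0.         0.         0.         0.        ] [[0.447, -0.894, -0.014, -0.287], [-0.553, -0.265, -0.79, 0.354], [0.703, 0.361, -0.613, 0.476], [0.0, 0.0, 0.0, 1.0]]
top [[518.8, 0.0, 324.9], [0.0, 518.8, 198.8], [0.0, 0.0, 1.0]] [-0.13042894  0.          0.          0.          0.        ] [[0.025, -1.0, 0.003, -0.038], [-0.994, -0.025, -0.111, 0.577], [0.111, -0.0, -0.994, 1.325], [0.0, 0.0, 0.0, 1.0]]
{'clock': 0.1, 'q': [-1.139, 0.69, -0.195, 1.566, 0.157, 0.902, -0.215], 'qd': [-0.0, -0.001, 0.001, -0.003, -0.001, 0.001, -0.001], 'joint_torque': [-0.005, -52.849, -1.272, -15.384, -0.053, 0.002, 0.0], 'tool_pos': [0.242, 0.576, 0.249], 'eef_rot': [0.198, 0.98, -0.001, -0.0], 'contact_force': [-0.337, 0.588, 0.32], 'moment': [-0.011, 0.011, -0.029], 'finger_force': 0.0, 'opening': 1.0}
```

View pics/top0.png

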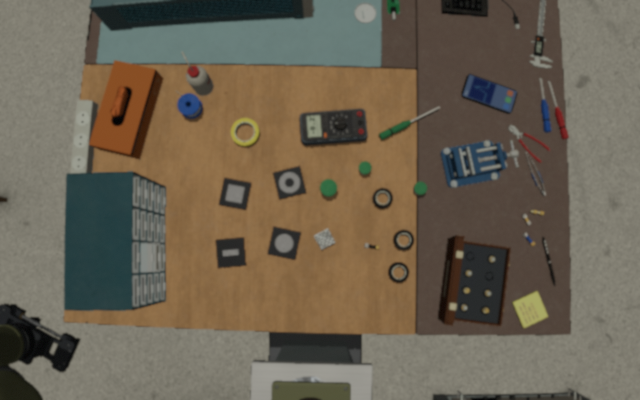

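View pics/scene0.png

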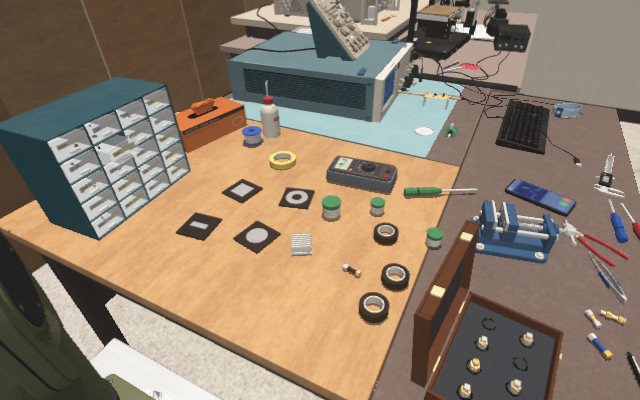

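```bash
cat > h.py <<'E'
from plant import *
import cv2,numpy as np
from scipy.spatial.transform import Rotation as R
def rays(n):
    c=camera_model(n); u,v=np.meshgrid(np.arange(640.),np.arange(400.))
    p=cv2.undistortPoints(np.stack([u,v],-1).reshape(-1,1,2),c["intrinsics"],np.array(c["dist"])).reshape(400,640,2)
    return np.dstack([p,np.ones((400,640))]),np.array(c["view"])
def cloud(n,d):
    p,V=rays(n); return (p*d[...,None]-V[:3,3])@V[:3,:3]      # world points
def plane(n,uv,z):                                            # pixels -> world at height z
    c=camera_model(n);V=np.array(c["view"])
    p=cv2.undistortPoints(np.array(uv,float).reshape(-1,1,2),c["intrinsics"],np.array(c["dist"])).reshape(-1,2)
    w=np.c_[p,np.ones(len(p))]@V[:3,:3]; o=-V[:3,3]@V[:3,:3]
    return o+w*((z-o[2])/w[:,2])[:,None]
def comps(mask,W,amin=20,amax=1500):
    n,l,st,ce=cv2.connectedComponentsWithStats(mask.astype(np.uint8))
    for i in range(1,n):
        if amin<st[i,4]<amax:
            P=W[l==i]; (c,s,a)=cv2.minAreaRect(P[:,:2].astype(np.float32)*1000)
            print("px",np.round(ce[i]),"n",st[i,4],"rect mm",np.round(c,1),np.round(s,1),"ang",round(a,1),"mean",np.round(P.mean(0)*1000,1),"z95",np.round(np.percentile(P[:,2],95)*1000,1))
def state():
    s=get_state(); print("t",s["clock"],"tcp",np.round(s["tool_pos"],4),"R\n",np.round(R.from_quat(s["eef_rot"]).as_matrix(),3),"open",s["opening"])
E
python3 - <<'E'
from h import *
p=cv2.imread("pics/top0.png")[:,:,::-1]; d=np.load("top0_d.npy")
W=cloud("top",d); roi=np.zeros((400,640),bool); roi[140:300,205:440]=1
print("bench z",np.median(W[290:320,200:400,2]))
print("OBJ"); comps(roi&(W[...,2]>0.010)&(d>0),W)
for z in(.005,):
    ys,xs=np.mgrid[0:400,0:640]; Wp=plane("top",np.stack([xs,ys],-1).reshape(-1,2),z).reshape(400,640,3)
    hsv=cv2.cvtColor(p,cv2.COLOR_RGB2HSV)
    g=hsv[...,1]<70
    roi[:,300:]=0
    print("PADS light/dark");comps(roi&g&(hsv[...,2]>110),Wp);comps(roi&g,Wp,100)
c=cv2.resize(p[140:300,200:440],None,fx=3.3,fy=3.3,interpolation=cv2.INTER_CUBIC);cv2.imwrite("pics/crop0.png",c[:,:,::-1])
state()
E
```

```text
bench z 0.0009014071528847026
OBJ
px [245. 142.] n 101 rect mm [725.7 196.4] [16.8 56.8] ang 1.7 mean [726.7 196.1  17. ] z95 22.2
px [324. 141.] n 175 rect mm [733.8 -34.8] [ 12.5 164.4] ang 1.5 mean [733.3 -16.9  23. ] z95 34.0
px [364. 167.] n 140 rect mm [ 665.7 -125.7] [33.6 33.2] ang 73.7 mean [ 665.2 -125.4   28.6] z95 33.3
px [328. 187.] n 243 rect mm [608.3 -29.5] [42.6 44.5] ang 1.5 mean [608.2 -30.1  37.9] z95 42.8
px [420. 187.] n 141 rect mm [ 615.7 -273.9] [32.4 33.1] ang 89.0 mean [ 614.8 -273.9   28.6] z95 33.5
px [382. 197.] n 226 rect mm [ 586.6 -174.6] [51.2 53.8] ang 1.7 mean [ 587.  -174.4   18.2] z95 23.0
px [321. 233.] n 30 rect mm [488.8 -14.8] [ 9.2 39.1] ang 29.7 mean [488.4 -15.5  20.4] z95 26.9
px [403. 239.] n 235 rect mm [ 478.  -231.9] [52.8 53.3] ang 87.2 mean [ 477.2 -232.    18.3] z95 23.1
px [371. 246.] n 38 rect mm [ 459.3 -149.1] [35.8 10.7] ang 85.6 mean [ 458.7 -148.3   12.8] z95 16.6
px [398. 272.] n 234 rect mm [ 391.4 -219.6] [52.4 53. ] ang 1.4 mean [ 391.4 -220.1   18.6] z95 23.1
PADS light/dark
px [289. 182.] n 218 rect mm [623.7  73.8] [4
[... 158 characters left out ...]
43.] n 219 rect mm [460.4  83.2] [42.3 39.8] ang 1.7 mean [461.1  82.8   5. ] z95 5.0
px [230. 252.] n 65 rect mm [432.6 224.6] [10.6 37.5] ang 1.7 mean [432.2 223.5   5. ] z95 5.0
px [288. 182.] n 604 rect mm [622.5  73.5] [69.6 68.8] ang 15.6 mean [623.2  76.6   5. ] z95 5.0
px [235. 193.] n 655 rect mm [589.2 219.1] [69.  68.8] ang 81.0 mean [589.1 218.9   5. ] z95 5.0
px [284. 243.] n 682 rect mm [461.   82.2] [69.  69.5] ang 79.5 mean [460.6  82.4   5. ] z95 5.0
px [230. 252.] n 671 rect mm [432.2 223.9] [69.  68.8] ang 7.3 mean [432.2 223.7   5. ] z95 5.0
t 0.1 tcp [0.242  0.5757 0.249 ] R
 [[-0.922  0.387 -0.   ]
 [ 0.387  0.922 -0.001]
 [-0.    -0.002 -1.   ]] open 0.9995236057502941
```

View pics/crop0.png

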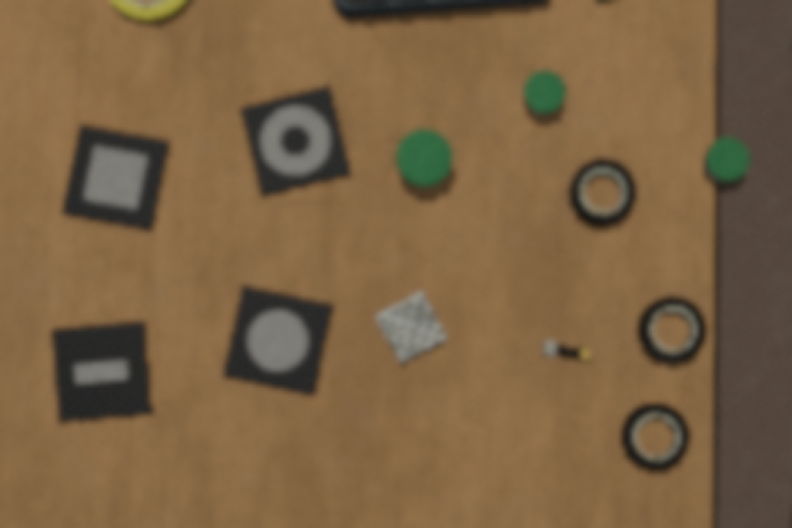

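Run:
```python
from h import *
p=cv2.imread("pics/scene0.png")
cv2.imwrite("pics/crop1.png",cv2.resize(p[190:325,240:420],None,fx=4.4,fy=4.4,interpolation=cv2.INTER_CUBIC))
t=cv2.imread("pics/top0.png")
f=lambda L,z:plane("top",[(200+a/3.3-.35,140+b/3.3-.35) for a,b in L],z)
P=f([(425,290),(447,332),(403,362),(375,320)],.018);print("sink",P.mean(0)); e=np.diff(P[:,:2],axis=0); print(np.degrees(np.arctan2(e[:,1],e[:,0])),np.linalg.norm(e,axis=1))
A=f([(543,347),(591,355)],.007);print("att",A.mean(0),A[1]-A[0],np.degrees(np.arctan2(*(A[0]-A[1])[[1,0]])))
for n,L in dict(sq=[(83,127),(168,142),(153,229),(65,213)],bar=[(53,330),(145,323),(152,411),(61,421)],barL=[(72,374),(128,371),(128,382),(73,386)]).items():
    P=f(L,.005);e=np.diff(P[:,:2],axis=0);print(n,P.mean(0).round(4),np.degrees(np.arctan2(e[:,1],e[:,0])))
```

```text
sink [ 0.47477338 -0.02538103  0.018     ]
[-150.99459362  125.63964322   35.19476306] [0.03768687 0.04226106 0.04005629]
att [ 0.45807425 -0.14961619  0.007     ] [-0.00552742 -0.03863859  0.        ] 81.85882729583429
sq [0.5891 0.2174 0.005 ] [-98.66020099 172.57096474  81.22880173]
bar [0.4323 0.2226 0.005 ] [ -84.05363473 -173.25889335   97.96351677]
barL [0.4266 0.2243 0.005 ] [ -85.26455299 -177.7967517    95.83392763]
```

View pics/crop1.png

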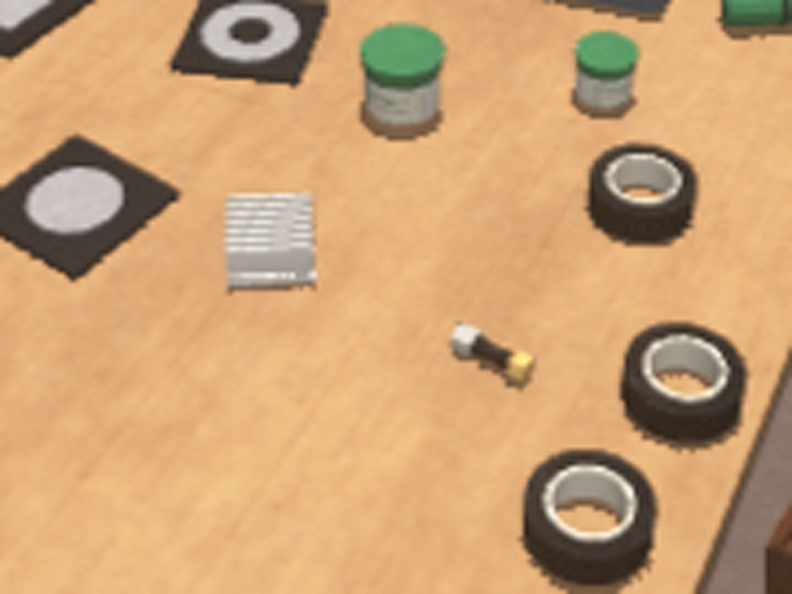

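```bash
python3 -m inch '1 0 0 -0.03 0 0 0;1 0 0 -0.03 0 0 0;1 0 0 -0.03 0 0 0;1 0 0 -0.03 0 0 0;1 0 0 -0.03 0 0 0;1 0 0 -0.03 0 0 0;1 0 0 -0.03 0 0 0;1 0 0 0 0 0 0;1 0 0 0 0 0 0'
```

```text
clock: 0.85
tool_pos: [0.2422, 0.5767, 0.4611]
eef_rot: [0.198, 0.98, 0.002, 0.0]
contact_force: [0.4, -0.0, -0.2]
opening: 0.999
finger_force: 0.0
```

```bash
python3 -m inch '1 -0.025 -0.0146 0 0 0 0;1 -0.025 -0.0146 0 0 0 0;1 -0.025 -0.0146 0 0 0 0;1 -0.025 -0.0146 0 0 0 0;1 -0.025 -0.0146 0 0 0 0;1 -0.025 -0.0146 0 0 0 0;1 -0.025 -0.0146 0 0 0 0;1 -0.025 -0.0146 0 0 0 0;1 -0.025 -0.0146 0 0 0 0;1 -0.025 -0.0146 0 0 0 0;1 -0.025 -0.0146 0 0 0 0;1 -0.025 -0.0146 0 0 0 0;1 0 0 0 0 0 0;1 0 0 0 0 0 0'
python3 -m inch '1 -0.012 -0.0275 0 0 0 0;1 -0.012 -0.0275 0 0 0 0;1 -0.012 -0.0275 0 0 0 0;1 -0.012 -0.0275 0 0 0 0;1 -0.012 -0.0275 0 0 0 0;1 -0.012 -0.0275 0 0 0 0;1 -0.012 -0.0275 0 0 0 0;1 -0.012 -0.0275 0 0 0 0;1 -0.012 -0.0275 0 0 0 0;1 -0.012 -0.0275 0 0 0 0;1 -0.012 -0.0275 0 0 0 0;1 -0.012 -0.0275 0 0 0 0;1 -0.012 -0.0275 0 0 0 0;1 -0.012 -0.0275 0 0 0 0;1 -0.012 -0.0275 0 0 0 0;1 0 0 0 0 0 0'
python3 -m inch '1 0 0 0.025 0 0 0.119;1 0 0 0.025 0 0 0.119;1 0 0 0.025 0 0 0.119;1 0 0 0.025 0 0 0.119;1 0 0 0.025 0 0 0.119;1 0 0 0.025 0 0 0.119;1 0 0 0.025 0 0 0.119;1 0 0 0.025 0 0 0.119;1 0 0 0.025 0 0 0.119;1 0 0 0.025 0 0 0.119;1 0 0 0.025 0 0 0.119;1 0 0 0 0 0 0;1 0 0 0 0 0 0;1 0 0 0 0 0 0'
cat >> h.py <<'E'
def goto(x,y,z,yaw):   # prints remaining shift in current tool axes, and turn
    s=get_state();M=R.from_quat(s["eef_rot"]).as_matrix();p=np.array(s["tool_pos"])
    cy=np.degrees(np.arctan2(M[1,1],M[0,1])); dy=(cy-yaw+90)%180-90
    print("t",round(s["clock"],2),"tcp",p.round(4),"shift",(M.T@(np.array([x,y,z])-p)).round(4),"yaw",cy.round(1),"turn rad",np.radians(dy).round(3),"tilt",M[:,2].round(3),"q7",round(s["q"][6],2),"open mm",round(s["opening"]*88,1))
E
python3 -c "
from h import *
goto(.458,-.1495,.013,-8.5)"
```

```text
clock: 2.02
tool_pos: [0.4513, 0.2963, 0.458]
eef_rot: [0.2, 0.98, -0.001, -0.001]
contact_force: [-0.2, 1.1, -0.2]
opening: 1.002
finger_force: 0.0
clock: 3.35
tool_pos: [0.456, -0.1565, 0.4586]
eef_rot: [0.201, 0.98, -0.002, -0.001]
contact_force: [-0.7, 0.3, 0.8]
opening: 0.998
finger_force: 0.0
clock: 4.52
tool_pos: [0.4575, -0.1507, 0.1853]
eef_rot: [0.752, 0.659, 0.0, 0.0]
contact_force: [-0.0, -0.5, 0.4]
opening: 1.003
finger_force: 0.0
t 4.52 tcp [ 0.4575 -0.1507  0.1853] shift [0.0012 0.0003 0.1723] yaw -7.6 turn rad 0.017 tilt [ 0.001  0.    -1.   ] q7 0.44 open mm 88.3
```

```bash
python3 -m inch '0 0.001 0 0.03 0 0 0.017;0 0 0 0.03 0 0 0;0 0 0 0.03 0 0 0;0 0 0 0.03 0 0 0;0 0 0 0.02 0 0 0;0 0 0 0.016 0 0 0;0 0 0 0.008 0 0 0;0 0 0 0.008 0 0 0;0 0 0 0 0 0 0;0 0 0 0 0 0 0' 15
python3 -m inch '-1 0 0 0 0 0 0;-1 0 0 0 0 0 0;-1 0 0 0 0 0 0;-1 0 0 0 0 0 0;-1 0 0 0 0 0 0;-1 0 0 0 0 0 0;-1 0 0 0 0 0 0;-1 0 0 0 0 0 0;-1 0 0 0 0 0 0;-1 0 0 0 0 0 0'
python3 -c "
from h import *
goto(.4300,.2235,.13,6.5)"
```

```text
clock: 5.35
tool_pos: [0.4578, -0.1506, 0.0135]
eef_rot: [0.759, 0.651, 0.001, 0.001]
contact_force: [-0.5, -0.3, 0.3]
opening: 0.502
finger_force: 0.0
clock: 6.18
tool_pos: [0.4573, -0.1505, 0.0129]
eef_rot: [0.759, 0.651, 0.0, 0.0]
contact_force: [0.1, 1.4, 4.4]
opening: 0.104
finger_force: 15.0
t 6.18 tcp [ 0.4573 -0.1505  0.0129] shift [ 0.3655 -0.0839 -0.1171] yaw -8.8 turn rad -0.266 tilt [ 0.  0. -1.] q7 0.51 open mm 9.1
```

```bash
python3 -m inch '-1 0 0 -0.01 0 0 0;-1 0 0 -0.02 0 0 0;-1 0 0 -0.03 0 0 0;-1 0 0 -0.03 0 0 0;-1 0 0 -0.03 0 0 0;-1 0.0244 -0.0055 0 0 0 0;-1 0.0244 -0.0055 0 0 0 0;-1 0.0244 -0.0055 0 0 0 0;-1 0.0244 -0.0055 0 0 0 0;-1 0.0244 -0.0055 0 0 0 0;-1 0.0244 -0.0055 0 0 0 0;-1 0.0244 -0.0055 0 0 0 0;-1 0.0244 -0.0055 0 0 0 0;-1 0.0244 -0.0055 0 0 0 0;-1 0.0244 -0.0055 0 0 0 0;-1 0.0244 -0.0055 0 0 0 0;-1 0.0244 -0.0055 0 0 0 0;-1 0.0244 -0.0055 0 0 0 0;-1 0.0244 -0.0055 0 0 0 0;-1 0.0244 -0.0055 0 0 0 0'
python3 -m inch '-1 0 0 0.01 0 0 -0.09;-1 0 0 0.01 0 0 -0.09;-1 0 0 0.01 0 0 -0.087;-1 0 0 0.01 0 0 0;-1 0 0 0 0 0 0;-1 0 0 0 0 0 0'
python3 -c "
from h import *
goto(.4320,.2235,.0190,6.5)"
```

```text
clock: 7.85
tool_pos: [0.4306, 0.225, 0.1331]
eef_rot: [0.759, 0.651, -0.0, -0.0]
contact_force: [0.9, 0.4, -0.3]
opening: 0.103
finger_force: 15.0
clock: 8.35
tool_pos: [0.4309, 0.2235, 0.0928]
eef_rot: [0.666, 0.746, -0.001, -0.0]
contact_force: [0.5, -0.2, 0.6]
opening: 0.102
finger_force: 15.0
t 8.35 tcp [0.4309 0.2235 0.0928] shift [-0.0001  0.0012  0.0738] yaw 6.5 turn rad -0.0 tilt [-0.001 -0.    -1.   ] q7 0.11 open mm 8.9
```

```bash
python3 -m inch '-1 0 0.001 0.03 0 0 0;-1 0 0 0.02 0 0 0;-1 0 0 0.012 0 0 0;-1 0 0 0.006 0 0 0;-1 0 0 0.006 0 0 0;-1 0 0 0 0 0 0;-1 0 0 0 0 0 0;-1 0 0 0 0 0 0;-0.4 0 0 0 0 0 0;-0.4 0 0 0 0 0 0;-0.4 0 0 0 0 0 0;-0.4 0 0 0 0 0 0;-0.4 0 0 0 0 0 0;1 0 0 -0.02 0 0 0;1 0 0 -0.03 0 0 0;1 0 0 -0.03 0 0 0;1 0 0 -0.03 0 0 0;1 0 0 0 0 0 0'
python3 -c "
from h import *
goto(.4748,-.0254,.014,-59)"
```

```text
clock: 9.85
tool_pos: [0.4344, 0.2247, 0.1329]
eef_rot: [0.666, 0.746, 0.003, 0.001]
contact_force: [-0.3, -0.2, -0.4]
opening: 0.656
finger_force: 0.0
t 9.85 tcp [0.4344 0.2247 0.1329] shift [-0.2533  0.0109  0.1183] yaw 6.5 turn rad 1.143 tilt [ 0.007  0.003 -1.   ] q7 0.1 open mm 57.7
```

```bash
python3 -m inch '1 -0.028 0.0012 0 0 0 0;1 -0.028 0.0012 0 0 0 0;1 -0.028 0.0012 0 0 0 0;1 -0.028 0.0012 0 0 0 0;1 -0.028 0.0012 0 0 0 0;1 -0.028 0.0012 0 0 0 0;1 -0.028 0.0012 0 0 0 0;1 -0.028 0.0012 0 0 0 0;1 -0.028 0.0012 0 0 0 0;1 0 0 0 0 0 0.114;1 0 0 0 0 0 0.114;1 0 0 0 0 0 0.114;1 0 0 0 0 0 0.114;1 0 0 0 0 0 0.114;1 0 0 0 0 0 0.114;1 0 0 0 0 0 0.114;1 0 0 0 0 0 0.114;1 0 0 0 0 0 0.114;1 0 0 0 0 0 0.114'
python3 - <<'E'
from h import *
goto(.4748,-.0254,.014,-59)
p,d=snapshot("scene"); cv2.imwrite("pics/s1.png",cv2.resize(p[130:330,150:410],None,fx=3,fy=3,interpolation=cv2.INTER_CUBIC)[:,:,::-1])
E
```

```text
clock: 11.43
tool_pos: [0.4714, -0.0252, 0.1283]
eef_rot: [0.964, 0.266, -0.0, -0.0]
contact_force: [0.8, 1.0, -0.2]
opening: 1.001
finger_force: 0.0
t 11.43 tcp [ 0.4714 -0.0252  0.1283] shift [0.0028 0.002  0.1143] yaw -59.1 turn rad -0.002 tilt [-0.001  0.    -1.   ] q7 -0.2 open mm 88.1
```

View pics/s1.png

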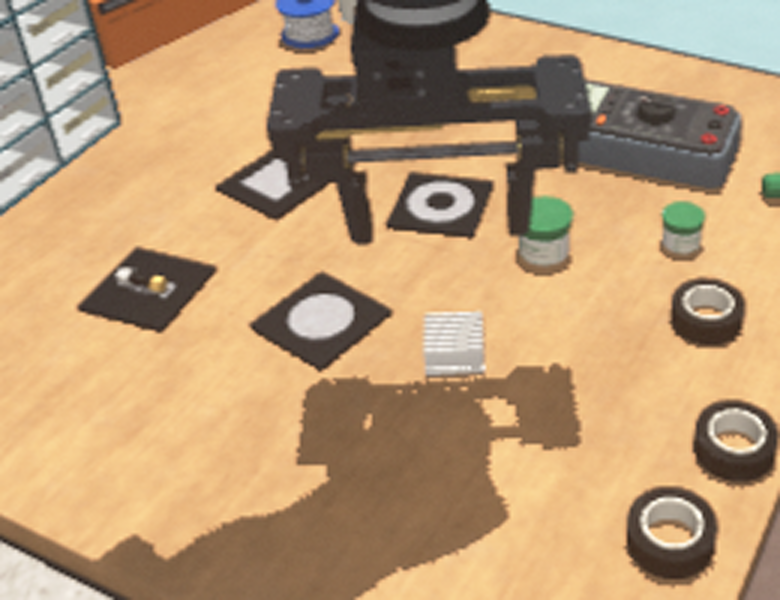

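The attenuator lies on its bar (crop 145,285). The fingers (360/520,230) close along the sink's fins (455,345). I can descend.

```bash
python3 -m inch '1 0.003 0.002 0.03 0 0 0;1 0 0 0.03 0 0 0;1 0 0 0.024 0 0 0;1 0 0 0.014 0 0 0;1 0 0 0.008 0 0 0;1 0 0 0.008 0 0 0;1 0 0 0 0 0 0;1 0 0 0 0 0 0;-1 0 0 0 0 0 0;-1 0 0 0 0 0 0;-1 0 0 0 0 0 0;-1 0 0 0 0 0 0;-1 0 0 0 0 0 0;-1 0 0 0 0 0 0;-1 0 0 0 0 0 0;-1 0 0 0 0 0 0;-1 0 0 0 0 0 0;-1 0 0 0 0 0 0' 20
python3 -c "
from h import *
goto(.589,.2188,.020,-9)"
```

```text
clock: 12.98
tool_pos: [0.4755, -0.0254, 0.0148]
eef_rot: [0.963, 0.269, 0.0, 0.0]
contact_force: [-0.0, 0.1, 1.9]
opening: 0.472
finger_force: 20.0
t 12.98 tcp [ 0.4755 -0.0254  0.0148] shift [ 0.2237 -0.15   -0.0052] yaw -58.8 turn rad -0.869 tilt [ 0.  0. -1.] q7 -0.11 open mm 41.5
```

```bash
python3 -m inch '-1 0 0 -0.01 0 0 0;-1 0 0 -0.02 0 0 0;-1 0 0 -0.03 0 0 0;-1 0 0 -0.03 0 0 0;-1 0.0186 -0.0125 0 0 0 0;-1 0.0186 -0.0125 0 0 0 0;-1 0.0186 -0.0125 0 0 0 0;-1 0.0186 -0.0125 0 0 0 0;-1 0.0186 -0.0125 0 0 0 0;-1 0.0186 -0.0125 0 0 0 0;-1 0.0186 -0.0125 0 0 0 0;-1 0.0186 -0.0125 0 0 0 0;-1 0.0186 -0.0125 0 0 0 0;-1 0.0186 -0.0125 0 0 0 0;-1 0.0186 -0.0125 0 0 0 0;-1 0.0186 -0.0125 0 0 0 0;-1 0 0 0 0 0 0'
python3 -m inch '-1 0 0 0 0 0 -0.109;-1 0 0 0 0 0 -0.109;-1 0 0 0 0 0 -0.109;-1 0 0 0 0 0 -0.109;-1 0 0 0 0 0 -0.109;-1 0 0 0 0 0 -0.109;-1 0 0 0 0 0 -0.109;-1 0 0 0 0 0 -0.109;-1 0 0 0 0 0 0;-1 0 0 0 0 0 0'
python3 -c "
from h import *
goto(.589,.2188,.0205,-9)"
```

```text
clock: 14.4
tool_pos: [0.5891, 0.2249, 0.1038]
eef_rot: [0.962, 0.273, 0.001, -0.002]
contact_force: [0.2, 1.3, -0.2]
opening: 0.471
finger_force: 20.0
clock: 15.23
tool_pos: [0.5881, 0.218, 0.1045]
eef_rot: [0.761, 0.649, -0.0, -0.0]
contact_force: [-0.1, 0.1, -0.9]
opening: 0.472
finger_force: 20.0
t 15.23 tcp [0.5881 0.218  0.1045] shift [0.0009 0.0009 0.084 ] yaw -9.0 turn rad -0.001 tilt [-0.001  0.    -1.   ] q7 -0.11 open mm 41.5
```

```bash
python3 -m inch '-1 0.001 0.001 0.03 0 0 0;-1 0 0 0.026 0 0 0;-1 0 0 0.014 0 0 0;-1 0 0 0.007 0 0 0;-1 0 0 0.007 0 0 0;-1 0 0 0 0 0 0;-1 0 0 0 0 0 0;-1 0 0 0 0 0 0;0.4 0 0 0 0 0 0;0.4 0 0 0 0 0 0;0.4 0 0 0 0 0 0;0.4 0 0 0 0 0 0;0.4 0 0 0 0 0 0;1 0 0 -0.02 0 0 0;1 0 0 -0.03 0 0 0;1 0 0 -0.03 0 0 0;1 0 0 -0.03 0 0 0;1 0 0 0 0 0 0;1 0 0 0 0 0 0'
python3 -c "
from h import *
goto(.608,-.0297,.027,-9)"
```

```text
clock: 16.82
tool_pos: [0.5908, 0.2197, 0.1326]
eef_rot: [0.759, 0.651, 0.002, 0.001]
contact_force: [-0.8, -0.7, -0.5]
opening: 1.004
finger_force: 0.0
t 16.82 tcp [0.5908 0.2197 0.1326] shift [-0.244   0.0549  0.1053] yaw -8.8 turn rad 0.003 tilt [ 0.004  0.001 -1.   ] q7 -0.12 open mm 88.3
```

```bash
python3 -m inch '1 -0.0244 0.0055 0 0 0 0;1 -0.0244 0.0055 0 0 0 0;1 -0.0244 0.0055 0 0 0 0;1 -0.0244 0.0055 0 0 0 0;1 -0.0244 0.0055 0 0 0 0;1 -0.0244 0.0055 0 0 0 0;1 -0.0244 0.0055 0 0 0 0;1 -0.0244 0.0055 0 0 0 0;1 -0.0244 0.0055 0 0 0 0;1 -0.0244 0.0055 0 0 0 0;1 0 0 0 0 0 0;1 0 0 0 0 0 0'
python3 -c "
from h import *
goto(.608,-.0297,.027,-9)"
```

```text
clock: 17.82
tool_pos: [0.6056, -0.0321, 0.1296]
eef_rot: [0.761, 0.649, -0.001, -0.001]
contact_force: [0.0, -0.3, 0.6]
opening: 0.996
finger_force: 0.0
t 17.82 tcp [ 0.6056 -0.0321  0.1296] shift [0.0028 0.0022 0.1025] yaw -9.0 turn rad -0.001 tilt [-0.002 -0.001 -1.   ] q7 0.24 open mm 87.6
```

```bash
python3 -m inch '1 0.0025 0.002 0.02 0 0 0;1 0 0 0.03 0 0 0;1 0 0 0.025 0 0 0;1 0 0 0.016 0 0 0;1 0 0 0.011 0 0 0;1 0 0 0 0 0 0;1 0 0 0 0 0 0;-1 0 0 0 0 0 0;-1 0 0 0 0 0 0;-1 0 0 0 0 0 0;-1 0 0 0 0 0 0;-1 0 0 0 0 0 0;-1 0 0 0 0 0 0;-1 0 0 0 0 0 0;-1 0 0 0 0 0 0;-1 0 0 0 0 0 0' 20
python3 -c "
from h import *
goto(.4608,.0825,.033,-9)"
```

```text
clock: 19.15
tool_pos: [0.6093, -0.0281, 0.029]
eef_rot: [0.759, 0.651, 0.0, 0.0]
contact_force: [0.9, 0.3, 2.4]
opening: 0.501
finger_force: 20.0
t 19.15 tcp [ 0.6093 -0.0281  0.029 ] shift [ 0.0865 -0.1637 -0.0042] yaw -8.8 turn rad 0.003 tilt [ 0.001 -0.    -1.   ] q7 0.28 open mm 44.1
```

```bash
python3 -m inch '-1 0 0 -0.01 0 0 0;-1 0 0 -0.02 0 0 0;-1 0 0 -0.03 0 0 0;-1 0 0 -0.02 0 0 0;-1 0.0096 -0.0182 0 0 0 0;-1 0.0096 -0.0182 0 0 0 0;-1 0.0096 -0.0182 0 0 0 0;-1 0.0096 -0.0182 0 0 0 0;-1 0.0096 -0.0182 0 0 0 0;-1 0.0096 -0.0182 0 0 0 0;-1 0.0096 -0.0182 0 0 0 0;-1 0.0096 -0.0182 0 0 0 0;-1 0.0096 -0.0182 0 0 0 0;-1 0 0 0 0 0 0;-1 0 0 0 0 0 0'
python3 -c "
from h import *
goto(.4608,.0825,.0345,-9)"
```

```text
clock: 20.4
tool_pos: [0.4596, 0.0832, 0.1091]
eef_rot: [0.759, 0.651, -0.0, -0.0]
contact_force: [0.1, -1.1, -0.4]
opening: 0.504
finger_force: 20.0
t 20.4 tcp [0.4596 0.0832 0.1091] shift [-0.0005  0.0013  0.0746] yaw -8.7 turn rad 0.005 tilt [-0.001  0.001 -1.   ] q7 0.18 open mm 44.3
```

```bash
python3 -m inch '-1 -0.0005 0.001 0.03 0 0 0;-1 0 0 0.02 0 0 0;-1 0 0 0.012 0 0 0;-1 0 0 0.006 0 0 0;-1 0 0 0.006 0 0 0;-1 0 0 0 0 0 0;-1 0 0 0 0 0 0;-1 0 0 0 0 0 0;0.4 0 0 0 0 0 0;0.4 0 0 0 0 0 0;0.4 0 0 0 0 0 0;0.4 0 0 0 0 0 0;0.4 0 0 0 0 0 0;1 0 0 -0.02 0 0 0;1 0 0 -0.03 0 0 0;1 0 0 -0.03 0 0 0;1 0 0 -0.02 0 0 0;1 0 0 0 0 0 0;1 0 0 0 0 0 0'
python3 -c "
from h import *
goto(.587,-.1745,.014,-9)"
```

```text
clock: 21.98
tool_pos: [0.4617, 0.0822, 0.1354]
eef_rot: [0.759, 0.651, 0.001, 0.001]
contact_force: [-0.1, 0.2, -1.1]
opening: 1.0
finger_force: 0.0
t 21.98 tcp [0.4617 0.0822 0.1354] shift [-0.2346  0.1628  0.1216] yaw -8.8 turn rad 0.004 tilt [ 0.002  0.    -1.   ] q7 0.18 open mm 88.0
```

```bash
python3 -m inch '1 -0.0196 0.0136 0 0 0 0;1 -0.0196 0.0136 0 0 0 0;1 -0.0196 0.0136 0 0 0 0;1 -0.0196 0.0136 0 0 0 0;1 -0.0196 0.0136 0 0 0 0;1 -0.0196 0.0136 0 0 0 0;1 -0.0196 0.0136 0 0 0 0;1 -0.0196 0.0136 0 0 0 0;1 -0.0196 0.0136 0 0 0 0;1 -0.0196 0.0136 0 0 0 0;1 -0.0196 0.0136 0 0 0 0;1 -0.0196 0.0136 0 0 0 0;1 0 0 0 0 0 0;1 0 0 0 0 0 0'
python3 -c "
from h import *
goto(.587,-.1745,.014,-9)"
```

```text
clock: 23.15
tool_pos: [0.5856, -0.1769, 0.1328]
eef_rot: [0.76, 0.65, -0.001, -0.001]
contact_force: [0.3, 1.0, -0.2]
opening: 0.994
finger_force: 0.0
t 23.15 tcp [ 0.5856 -0.1769  0.1328] shift [0.0025 0.0012 0.1188] yaw -9.0 turn rad 0.001 tilt [-0.002  0.001 -1.   ] q7 0.45 open mm 87.5
```

```bash
python3 -m inch '1 0.0025 0.001 0.03 0 0 0;1 0 0 0.03 0 0 0;1 0 0 0.028 0 0 0;1 0 0 0.015 0 0 0;1 0 0 0.008 0 0 0;1 0 0 0.007 0 0 0;1 0 0 0 0 0 0;1 0 0 0 0 0 0;-1 0 0 0 0 0 0;-1 0 0 0 0 0 0;-1 0 0 0 0 0 0;-1 0 0 0 0 0 0;-1 0 0 0 0 0 0;-1 0 0 0 0 0 0;-1 0 0 0 0 0 0;-1 0 0 0 0 0 0;-1 0 0 0 0 0 0' 20
python3 -m inch '-1 0 0 -0.01 0 0 0;-1 0 0 -0.02 0 0 0;-1 0 0 -0.03 0 0 0;-1 0 0 -0.03 0 0 0;-1 0 0 0 0 0 0;-1 0 0 0 0 0 0'
python3 -c "
from h import *
goto(.6235,.0740,.0195,-9)"
```

```text
clock: 24.57
tool_pos: [0.5881, -0.1733, 0.017]
eef_rot: [0.759, 0.651, 0.0, 0.0]
contact_force: [1.4, 0.6, 3.3]
opening: 0.601
finger_force: 20.0
clock: 25.07
tool_pos: [0.5887, -0.1736, 0.1086]
eef_rot: [0.759, 0.651, 0.001, 0.001]
contact_force: [0.7, -0.4, -0.7]
opening: 0.601
finger_force: 20.0
t 25.07 tcp [ 0.5887 -0.1736  0.1086] shift [ 0.2501 -0.0039  0.089 ] yaw -8.8 turn rad 0.003 tilt [ 0.003 -0.001 -1.   ] q7 0.46 open mm 52.9
```

```bash
python3 -m inch '-1 0.025 -0.0004 0 0 0 0;-1 0.025 -0.0004 0 0 0 0;-1 0.025 -0.0004 0 0 0 0;-1 0.025 -0.0004 0 0 0 0;-1 0.025 -0.0004 0 0 0 0;-1 0.025 -0.0004 0 0 0 0;-1 0.025 -0.0004 0 0 0 0;-1 0.025 -0.0004 0 0 0 0;-1 0.025 -0.0004 0 0 0 0;-1 0.025 -0.0004 0 0 0 0;-1 0 0 0 0 0 0;-1 0 0 0 0 0 0'
python3 -c "
from h import *
goto(.6235,.0740,.0225,-9)"
```

```text
clock: 26.07
tool_pos: [0.621, 0.0767, 0.1051]
eef_rot: [0.758, 0.652, -0.001, -0.001]
contact_force: [0.4, -1.0, 0.0]
opening: 0.604
finger_force: 20.0
t 26.07 tcp [0.621  0.0767 0.1051] shift [-0.0024  0.0031  0.0826] yaw -8.6 turn rad 0.007 tilt [-0.003  0.001 -1.   ] q7 0.11 open mm 53.1
```

Place, lift, then back away toward the robot for a clear check.

```bash
python3 -m inch '-1 -0.002 0.0025 0.03 0 0 0;-1 0 0 0.026 0 0 0;-1 0 0 0.014 0 0 0;-1 0 0 0.006 0 0 0;-1 0 0 0.006 0 0 0;-1 0 0 0 0 0 0;-1 0 0 0 0 0 0;-1 0 0 0 0 0 0;0.6 0 0 0 0 0 0;0.6 0 0 0 0 0 0;0.6 0 0 0 0 0 0;0.6 0 0 0 0 0 0;0.6 0 0 0 0 0 0;1 0 0 -0.02 0 0 0;1 0 0 -0.03 0 0 0;1 0 0 -0.03 0 0 0;1 0 0 -0.03 0 0 0;1 0 0 -0.03 0 0 0;1 0 0 0 0 0 0'
python3 -m inch '1 -0.03 0 -0.01 0 0 0;1 -0.03 0 -0.01 0 0 0;1 -0.03 0 -0.01 0 0 0;1 -0.03 0 -0.01 0 0 0;1 -0.03 0 -0.01 0 0 0;1 -0.03 0 -0.01 0 0 0;1 -0.03 0 -0.01 0 0 0;1 -0.03 0 -0.01 0 0 0;1 -0.03 0 0 0 0 0;1 -0.03 -0.01 0 0 0 0;1 -0.03 -0.01 0 0 0 0;1 -0.03 -0.01 0 0 0 0;1 -0.03 -0.01 0 0 0 0;1 0 0 0 0 0 0;1 0 0 0 0 0 0'
python3 - <<'E'
from h import *
p,d=snapshot("top"); s,_=snapshot("scene")
cv2.imwrite("pics/top2.png",cv2.resize(p[90:290,190:430],None,fx=3.3,fy=3,interpolation=cv2.INTER_CUBIC)[:,:,::-1])
cv2.imwrite("pics/s2.png",cv2.resize(s[130:330,150:410],None,fx=3,fy=3,interpolation=cv2.INTER_CUBIC)[:,:,::-1])
W=cloud("top",d);m=(W[...,2]>.012)&(d>0);m[:,:205]=0;m[:160]=0;m[300:]=0;comps(m,W)
E
```

```text
clock: 27.65
tool_pos: [0.628, 0.0715, 0.1707]
eef_rot: [0.759, 0.65, 0.004, 0.003]
contact_force: [0.5, -0.3, -0.0]
opening: 1.003
finger_force: 0.0
clock: 28.9
tool_pos: [0.5233, -0.3096, 0.2446]
eef_rot: [0.761, 0.649, -0.001, 0.0]
contact_force: [0.1, 0.7, 0.1]
opening: 1.0
finger_force: 0.0
px [364. 167.] n 135 rect mm [ 665.8 -126.3] [33.  33.7] ang 65.2 mean [ 665.4 -125.4   28.7] z95 33.3
px [290. 181.] n 224 rect mm [622.6  71.4] [51.4 50.9] ang 1.7 mean [622.6  71.2  23.1] z95 27.8
px [420. 187.] n 141 rect mm [ 615.6 -274. ] [33.  32.7] ang 3.2 mean [ 615.  -274.    28.8] z95 33.2
px [233. 193.] n 210 rect mm [588.1 221.2] [40.8 42. ] ang 79.5 mean [587.9 221.2  22.5] z95 30.7
px [403. 239.] n 223 rect mm [ 478.  -231.6] [52.6 52.7] ang 2.0 mean [ 477.1 -232.5   18.5] z95 23.0
px [284. 243.] n 251 rect mm [458.3  80. ] [44.  43.8] ang 1.0 mean [458.9  79.9  43.5] z95 48.5
px [229. 253.] n 52 rect mm [429.9 224.9] [10.5 38. ] ang 1.8 mean [429.5 225.8  16.7] z95 21.2
px [533. 296.] n 37 rect mm [ 332.6 -585.6] [16.2 39. ] ang 0.1 mean [ 331.3 -585.4   14.2] z95 17.0
```

View pics/top2.png

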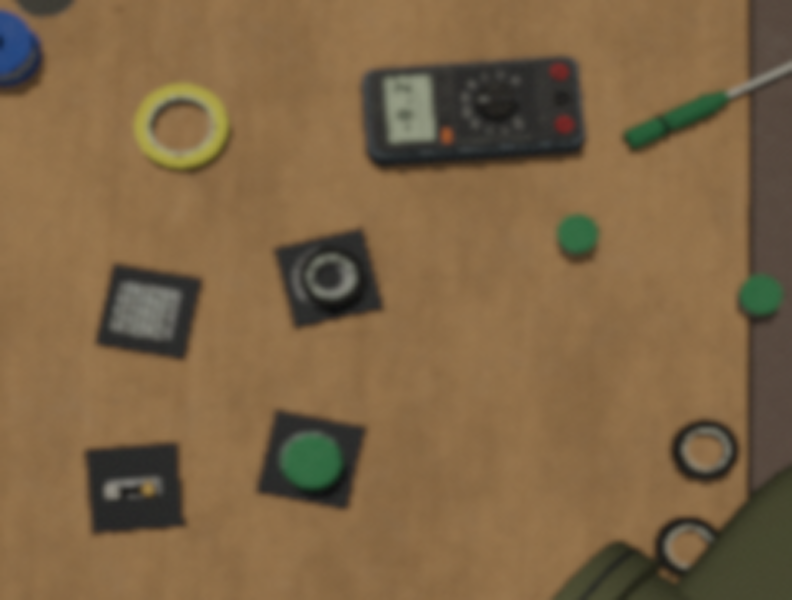

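View pics/s2.png

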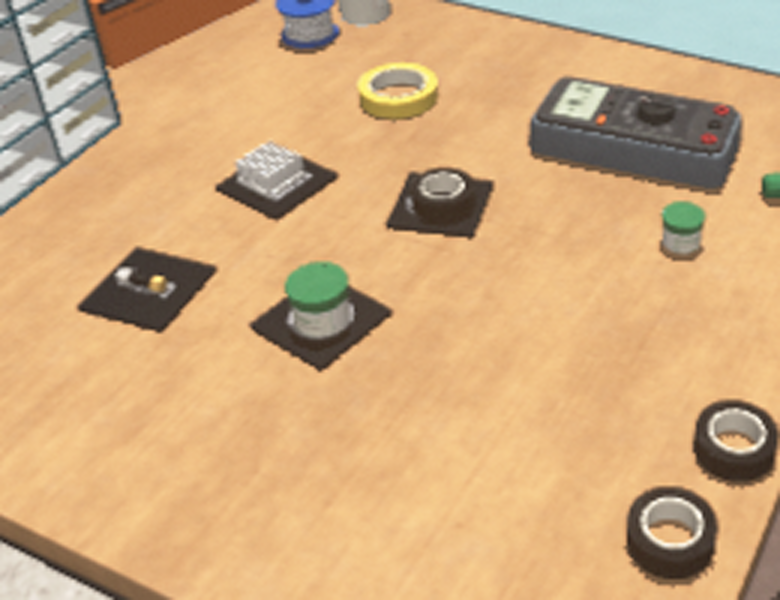

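Run:
```python
from h import *
p,d=snapshot("top"); g=cv2.cvtColor(p,cv2.COLOR_RGB2GRAY)
for r in (180,182,184):
    print(r,g[r,270:312].tolist())
print((cloud("top",d)[182,270:312,2]*1000).round().astype(int).tolist())
print(plane("top",[(270,182),(311,182)],.005)[:,1],plane("top",[(270,182),(311,182)],.024)[:,1])
cv2.imwrite("pics/ring.png",cv2.resize(p[160:206,264:316],None,fx=11,fy=11,interpolation=cv2.INTER_CUBIC)[:,:,::-1])
```

```text
180 [115, 115, 115, 108, 89, 64, 49, 51, 68, 84, 80, 60, 64, 87, 92, 73, 48, 39, 41, 43, 43, 48, 64, 88, 104, 112, 106, 82, 50, 33, 37, 43, 58, 79, 98, 107, 111, 113, 114, 114, 114, 114]
182 [114, 114, 115, 110, 97, 73, 53, 54, 73, 87, 79, 59, 70, 94, 91, 66, 46, 44, 44, 44, 46, 46, 55, 81, 110, 125, 123, 100, 61, 34, 31, 38, 47, 67, 90, 104, 109, 112, 114, 115, 115, 114]
184 [114, 115, 116, 114, 106, 88, 63, 53, 70, 88, 84, 61, 57, 78, 88, 82, 66, 53, 47, 46, 46, 52, 68, 96, 121, 131, 120, 88, 50, 28, 29, 36, 45, 57, 80, 99, 110, 114, 116, 115, 115, 114]
[6, -3, 2, 4, -4, 0, 5, 14, 5, 4, 23, 25, 22, 28, 1, 10, 7, 7, 6, 8, 7, 8, 10, -2, 11, 3, 26, 25, 19, 22, 5, -4, 4, 7, 5, 0, 1, 2, 3, 3, 1, 4]
[0.12479114 0.0148648 ] [0.12274681 0.0143389 ]
```

View pics/ring.png

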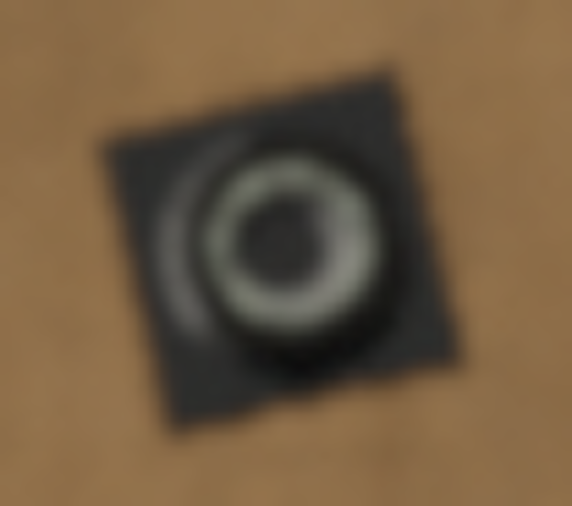

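All four are on their pads. The tape roll is about 5 mm off centre, inside the 12 mm allowed, and the others are within about 4 mm. The arm is clear.

```bash
python3 -c "
from plant import *
print(r.finish_job())"
```

```text
the job is handed in; nothing more can be done
None
```

I put the heat sink, flux jar, black tape roll and attenuator on their pads, all within about 5 mm of centre by the camera, left the multimeter and yellow tape roll alone, and handed the job in at about 29 s; no verdict came back.

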